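# Shut the bobbin winder's guard and hold its drive lever in

### The arm

A 7-joint arm with a two-finger parallel gripper is mounted at the origin on a cart in front of the work surface, level with it; the furniture and walls round the work are solid. World frame = base frame: x ahead of the robot, y to its left, z up, the work surface at z = 0. Lengths are in m, angles in rad, forces in N, time in s.
With the tool pointing down it reaches from about 0.425 to 0.925 m from the base axis. Payload 6.8 kg.
Tool frame: the origin (TCP) lies midway between the tips of the shut fingers; the grasp point (between the pads) lies 19 mm behind it; z points along the fingers, y is the line along which they close (so a half turn about z gives the same grasp; the last joint's range is limited). The gripper opens to 85 mm and grips with 20 to 120 N. Pads are 22 mm wide; open, the fingers measure 114 mm over their backs; the gripper's body (76 mm by 85 mm) begins 54 mm behind the grasp point. The pads swing forward as they close: fully open they stand 13 mm farther back than shut.
Start: joints at [-1.316, 0.477, 0.022, 1.555, -0.011, 1.109, -0.083], TCP at [0.24, 0.631, 0.231] pointing down, gripper open.
Joint ranges: [-2.96, 2.96], [-0.34, 2.1], [-1.41, 1.46], [0.24, 2.44], [-1.37, 4.51], [0.17, 1.92], [-2.96, 2.96]. Speed limits (rad/s): [2.39, 2.39, 3.14, 3.14, 3.14, 3.14, 3.14].

### API

Orientations are given as a rotation vector (axis times angle).
In Python, from bench import get_obs, grab_frame, camera_params, r gives the robot as it stands.
- The arm moves only by the shell command python3 -m jog 'ROWS' [FORCE]. ROWS is JSON, a list of rows, each an object of numbers: "rx", "ry", "rz": the turn, a rotation vector about the world's x, y, z scaled (see below); "x", "y", "z": the shift along the world's x, y, z scaled (see below); "jaw": the opening, from -1 (shut) to 1 (fully open). In form: [{"rx": .., "ry": .., "rz": .., "x": .., "y": .., "z": .., "jaw": ..}, ...]. A call has 1 to 8 rows; each row shifts and turns the commanded pose from where the row before left it; what a row does not reach is not made up. The controller multiplies each number of a shift by 60 mm and each number of a turn by 10 degrees. A row lasts 1/8 s, in which the tool goes at most 62.5 mm and 10.7 degrees, less where a joint would pass 70% of its speed; a pose out of reach is approached as far as the arm can. A call with a number of a shift or a turn outside -1 to 1 is refused whole. A call with a gripper value outside its range is refused whole. The fingers move at their own pace and stop on an object; FORCE is the grip in N (left out, the last holds). Time passes only in rows, so rows that do not move let the fingers close. It gives the time, the measured TCP pose, the force, the opening and the grip force at its end, in the units of the state.
- get_obs(): the state, without advancing time (a new reading comes with each control period).
- grab_frame(name): name is "scene" or "top"; returns the picture (480x640x3 uint8, red, green, blue); there is no depth.
- camera_params(name): a dict with "fx", "fy", "cx", "cy" (pixels), "R" (3x3) and "t" (3): a world point X has camera coordinates R X + t. Camera axes: x right, y down, z forward; pixel columns grow to the right and rows downward; lengths in m; the calibration is good to about 2 mm. A picture is of the moment at which its call begins. camera_params takes no time and is no camera call.
- r.hand_in(): hands the job in; it is judged then, once.
The state is a dict: "clock": time; "joints": joint angles; "qvel": joint speeds; "tau": joint torques, N m; "tcp_pos": TCP position; "orientation": TCP orientation; "contact_force": force on the tool from outside, world axes, zero at the start; "moment": the same for the moment, N m; "grip_width": finger opening in m; "gripper_force": force on a finger pad.
Only numpy, scipy, OpenCV 4.12 (cv2) and the standard library are available. Lean on these libraries where they do the work, as an engineer would, in place of code of your own. Each camera call takes 0.05 s, during which the arm holds its last target. There are 200 camera calls.

### The job

Set the bench bobbin winder going: first lower its hinged guard gently, without slamming it, until it is fully shut over the spool. Then take the sprung drive lever at its side by the black grip and swing it forward and down, towards the back of the winder, all the way to its stop, so that the rubber wheel sits between the spindle disc and the motor roller. The drive only stays engaged while the lever is held, so finish with the robot still holding the lever against the spring at the stop. Do not swing the lever in while the guard is open, and leave the two loose thread spools and the bone folder where they are.

Things in the scene. Friction and masses are not known exactly. Their poses are not given: they have to be found in the camera images.
- winder: Bench bobbin winder, grey base plate 190 x 236 mm, fixed to the table: trough with a lying spool, headstock wall, dark motor behind, drive lever on the right. Origin: under the middle of the base at table height; x from its front to its back, y to its left along the spindle, z up. Turned about z by -0.1 to 0.4 rad. Highest fixed part 118 mm. A tall hand press stands behind it to the left.
- guard (a joint): Opening of the hinged guard in rad: 0 = fully shut, 0.7 to 1.15 at the start, limit 1.35. Hinge line along the winder's y at the back of the trough; opening lifts the front edge up and back. Friction hinge: it stays where it is left and takes about 2 to 4 N at the handle to move.
- guard_handle (a point): Middle (now) of the guard's handle: a straight black round bar 11 mm thick, 90 mm long along the winder's y, on two end posts with a gap of 26 mm beneath; when shut it is 113 mm in front of and 85 mm above the hinge line. It can be pinched across the bar from above at every opening angle and turns between the fingers.
- guard_hinge (a point): Point on the guard's hinge line, level (along the winder's y) with the middle of the handle; 70 mm above the table.
- lever_angle (a joint): Drive lever in rad: 0 = at rest, 75 degrees above the level; grows as the lever swings forward and down towards the winder's back; stop at 1.100 (12 degrees above the level). A torsion spring drives it back to 0 whenever it is let go: about 4 N at the grip near rest, 10 N at the stop.
- lever_pivot (a point): Point on the lever's pivot axis (which is parallel to the winder's y), level along y with the middle of the grip.
- tall_spool_mid (a point): Loose tall thread spool standing to the left of the winder, 48 mm across, 90 mm tall; the point is half-way up. Leave alone.
- spool_mid (a point): Loose short thread spool standing to the left of the winder, 40 mm across, 60 mm tall; the point is half-way up. Leave alone.
- folder_mid (a point): Loose bone folder (flat blade 23 x 156 x 8 mm) lying on the table to the right of the winder; the point is its middle. Leave alone.
- lever_grip (a point): Black round grip bar at the lever's free end: 18 mm thick over 52 mm (21 mm end collars), 68 mm long, sticking out to the winder's right along its y. The point is the middle of the bar (now), 170 mm from the pivot; 224 mm above the table at rest, 95 mm at the stop. It can be pinched across the bar from above and turns between the fingers. Beneath it at the stop: table only.
- drive_lever: The drive lever itself: steel cage of two plates 18 mm wide with the rubber-tyred idler wheel (56 mm across, 100 mm from the pivot) between them and the black grip at its free end. Origin on the pivot axis, 59 mm above the table.

How it is judged:
By the outcome, as a careful person would: the job done as asked, in the order asked, and still so for the second after the job is handed in, while the arm keeps its last pose, push and grip.
It also fails if it takes over 50 s, if anything falls off the work surface, if the arm or the gripper's body presses on something with over 40 N, if the wrist force passes 120 N, or if a joint passes its speed limit or range.

## Working session

There is one attempt and no reset: what is moved stays moved. The work goes in short steps, Python scripts to look and compute and a shell command to move; the robot and the scene stay as the last step left them, time stands still between calls to the robot, and variables do not carry over. Pictures are saved under pics/ and viewed, at most 10 in all, crops included, and the job is handed in when it is done.

```bash
mkdir -p pics; python3 - <<'E'
from bench import get_obs, grab_frame, camera_params
import cv2
for n in("scene","top"):
    cv2.imwrite(f"pics/{n}0.png",grab_frame(n)[:,:,::-1]); p=camera_params(n); print(n,p)
o=get_obs(); print(o["clock"],o["tcp_pos"],o["orientation"],o["grip_width"])
E
```

```text
scene {'fx': 551.1151449898609, 'fy': 551.1151449898609, 'cx': 323.6939695826985, 'cy': 249.90859038559978, 'R': array([[-0.9358768 ,  0.35210851, -0.01241838],
       [ 0.31123683,  0.80969634, -0.49751731],
       [-0.16512497, -0.46947996, -0.86736515]]), 't': array([ 0.3872168 , -0.17047531,  1.39422068])}
top {'fx': 476.1789677123057, 'fy': 476.1789677123057, 'cx': 322.1434539649939, 'cy': 232.16254716100494, 'R': array([[ 0.02262659, -0.9995462 ,  0.01988565],
       [-0.98130345, -0.02600758, -0.19070171],
       [ 0.19113235, -0.01519893, -0.98144659]]), 't': array([0.08600976, 0.50465621, 1.17227433])}
0.1 [0.23936215 0.63056035 0.23039956] [-5.66640444e-01 -3.08989249e+00  2.61531052e-03] 0.08535892611888296
```

View pics/scene0.png

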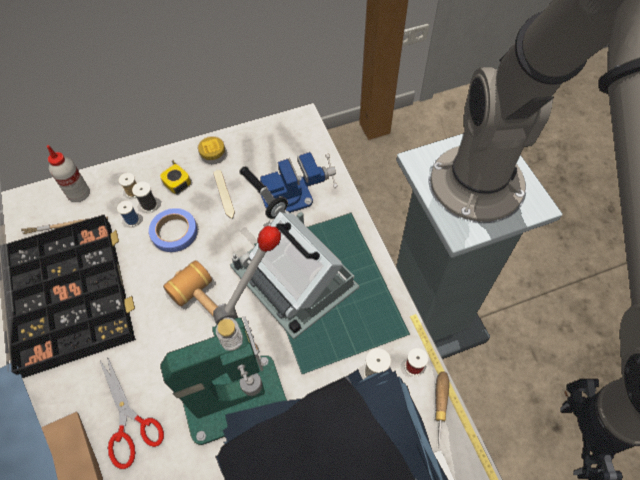

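View pics/top0.png

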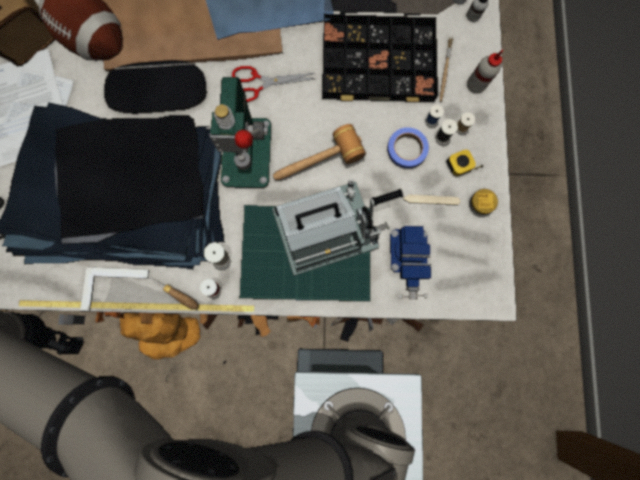

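The top view shows the winder near (325,228), with the guard handle near (318,214), the lever grip near (387,197) and the folder to its right. The scene view shows the handle around (298,240) and the grip around (255,182). I'll enlarge both.

```bash
python3 - <<'E'
import cv2,numpy as np
a=cv2.imread("pics/top0.png")[170:290,260:420]; b=cv2.imread("pics/scene0.png")[155:345,220:370]
cv2.imwrite("pics/ct.png",cv2.resize(a,None,fx=5,fy=5,interpolation=2)[:600])
cv2.imwrite("pics/cs.png",cv2.resize(b,None,fx=3,fy=3,interpolation=2))
E
```

```text
(no output)
```

View pics/ct.png

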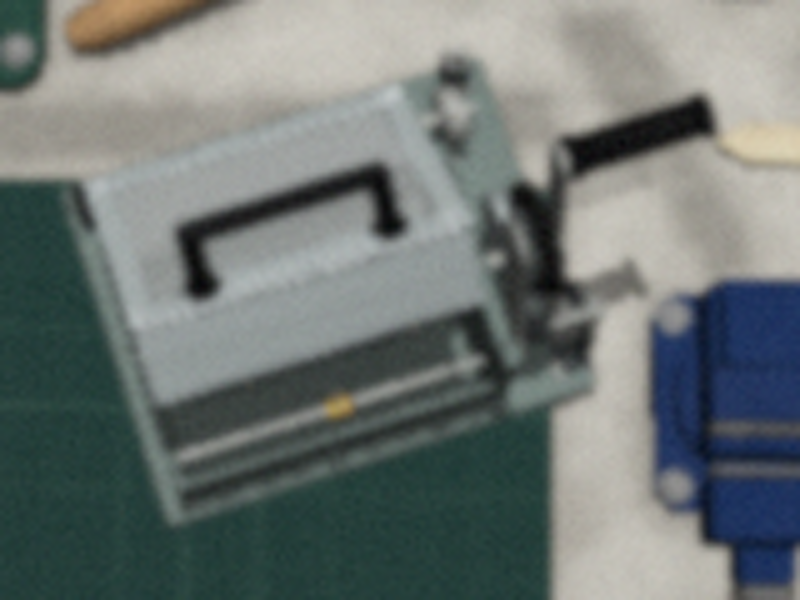

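View pics/cs.png

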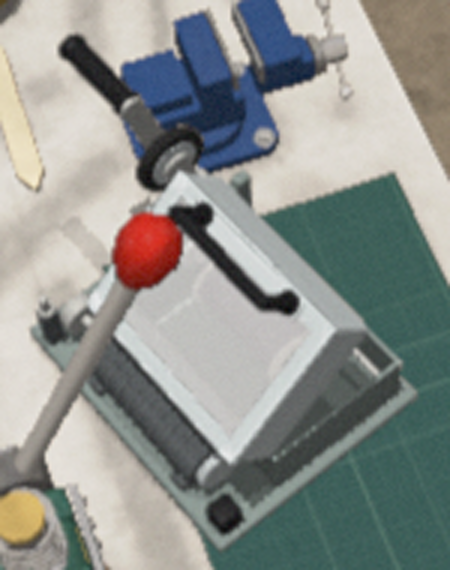

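Crops: in the top view the bar ends are (185,235) and (382,175), and the grip ends are (568,158) and (708,112). In the scene view the bar ends are (262,298) and (180,213), and the grip ends are (125,100) and (73,47). Next I triangulate these.

```bash
cat > h.py <<'E'
import numpy as np,cv2
from bench import get_obs, grab_frame, camera_params
def P(n):
    p=camera_params(n);K=np.array([[p["fx"],0,p["cx"]],[0,p["fy"],p["cy"]],[0,0,1]])
    return K@np.c_[p["R"],p["t"]]
def tri(a,b):
    X=cv2.triangulatePoints(P("top"),P("scene"),np.float64(a).T,np.float64(b).T);return (X[:3]/X[3]).T
def proj(n,X):
    q=P(n)@np.r_[X,1];return q[:2]/q[2]
T=lambda u,v:(260+u/5,170+v/5)
S=lambda u,v:(220+u/3,155+v/3)
E
python3 - <<'E'
from h import *
X=tri([T(185,235),T(382,175),T(568,158),T(708,112),T(68,192),T(175,520)],[S(262,298),S(180,213),S(125,100),S(73,47),S(226,545),S(415,390)])
np.set_printoptions(precision=4,suppress=True);print(X)
for i in(0,2):
    d=X[i]-X[i+1];print((X[i]+X[i+1])/2,np.linalg.norm(d),np.arctan2(-d[0],d[1]))
d=X[4]-X[5];print(np.linalg.norm(d),np.arctan2(d[1],d[0]))
E
```

```text
[[ 0.5035  0.1575  0.2115]
 [ 0.5328  0.0715  0.2038]
 [ 0.54   -0.0114  0.2265]
 [ 0.5613 -0.0729  0.2216]
 [ 0.5673  0.2298  0.0138]
 [ 0.3948  0.1665  0.018 ]]
[0.5182 0.1145 0.2077] 0.09115821351028874 0.32923392883973535
[ 0.5506 -0.0422  0.224 ] 0.06527944446613491 0.3342445716064449
0.18374596897844994 0.35139253456305175
```

```bash
python3 - <<'E'
from h import *
np.set_printoptions(precision=4,suppress=True)
X=tri([T(88,187),T(140,325),T(203,287),T(388,228)],[S(230,462),S(335,335),S(287,302),S(203,214)])
print(X)
h=np.array([.5182,.1145,.2077]);c,s=np.cos(.33),np.sin(.33)
ex=np.array([c,s,0])
print("rel to handle along ex, z:",[( (x-h)@ex, x[2]-h[2]) for x in X])
for th in (.7,.8,.9,1.0,1.15):
    a=.645+th; H=h+ex*.1414*np.cos(a); H[2]=.07; print(th,H,.07+.1414*np.sin(a))
E
```

```text
[[0.5502 0.2105 0.1041]
 [0.4654 0.1801 0.1771]
 [0.4852 0.1501 0.1827]
 [0.5149 0.0663 0.1838]]
rel to handle along ex, z: [(np.float64(0.06141259517662199), np.float64(-0.10355813776990776)), (np.float64(-0.028709456473568387), np.float64(-0.030600863637658404)), (np.float64(-0.01964600438957764), np.float64(-0.02500910059620362)), (np.float64(-0.01875763418188639), np.float64(-0.023868331642259655))]
0.7 [0.5481 0.1248 0.07  ] 0.20781072112662916
0.8 [0.535  0.1202 0.07  ] 0.21028266721319672
0.9 [0.5217 0.1157 0.07  ] 0.2113529552602546
1.0 [0.5083 0.1111 0.07  ] 0.2110108913034268
1.15 [0.4885 0.1043 0.07  ] 0.20786096494572456
```

```bash
python3 -c "
from h import *
print(tri([(243,140)],[(269,238)]))"
python3 -m jog '[{"x":0.38,"y":-0.7,"z":0.15,"rz":-0.42,"jaw":-0.1},{"x":0.38,"y":-0.7,"z":0.15,"rz":-0.42,"jaw":-0.1},{"x":0.38,"y":-0.7,"z":0.15,"rz":-0.42,"jaw":-0.1},{"x":0.38,"y":-0.7,"z":0.15,"rz":-0.42,"jaw":-0.1},{"x":0.38,"y":-0.7,"z":0.15,"rz":-0.42,"jaw":-0.1},{"x":0.38,"y":-0.7,"z":0.15,"rz":-0.42,"jaw":-0.1},{"x":0.38,"y":-0.7,"z":0.15,"rz":-0.42,"jaw":-0.1},{"x":0.38,"y":-0.7,"z":0.15,"rz":-0.42,"jaw":-0.1}]' 30
```

```text
[[0.58331754 0.24633174 0.45707836]]validation failed for argument at $[0]...
```

```bash

python3 -m jog '[{"rx":0,"ry":0,"rz":-0.42,"x":0.38,"y":-0.7,"z":0.15,"jaw":-0.1},{"rx":0,"ry":0,"rz":-0.42,"x":0.38,"y":-0.7,"z":0.15,"jaw":-0.1},{"rx":0,"ry":0,"rz":-0.42,"x":0.38,"y":-0.7,"z":0.15,"jaw":-0.1},{"rx":0,"ry":0,"rz":-0.42,"x":0.38,"y":-0.7,"z":0.15,"jaw":-0.1},{"rx":0,"ry":0,"rz":-0.42,"x":0.38,"y":-0.7,"z":0.15,"jaw":-0.1},{"rx":0,"ry":0,"rz":-0.42,"x":0.38,"y":-0.7,"z":0.15,"jaw":-0.1},{"rx":0,"ry":0,"rz":-0.42,"x":0.38,"y":-0.7,"z":0.15,"jaw":-0.1},{"rx":0,"ry":0,"rz":-0.42,"x":0.38,"y":-0.7,"z":0.15,"jaw":-0.1}]' 30; python3 -m jog --help | head -20
```

```text
clock: 1.1
tcp_pos: [0.4223, 0.2934, 0.3033]
orientation: [-1.439, -2.792, 0.001]
contact_force: [0.6, 0.8, -0.0]
grip_width: 0.0385
gripper_force: 0.0invalid input: not JSON, or not a number
```

```bash

python3 -m jog '[{"rx":0,"ry":0,"rz":-0.42,"x":0.4,"y":-0.74,"z":0,"jaw":-0.1},{"rx":0,"ry":0,"rz":-0.42,"x":0.4,"y":-0.74,"z":0,"jaw":-0.1},{"rx":0,"ry":0,"rz":-0.42,"x":0.4,"y":-0.74,"z":-0.2,"jaw":-0.1},{"rx":0,"ry":0,"rz":-0.41,"x":0.4,"y":-0.74,"z":-0.3,"jaw":-0.1},{"rx":0,"ry":0,"rz":0,"x":0,"y":0,"z":-0.2,"jaw":-0.1},{"rx":0,"ry":0,"rz":0,"x":0,"y":0,"z":0,"jaw":-0.1}]'
python3 - <<'E'
from h import *
o=get_obs();print(o["tcp_pos"],o["orientation"],o["contact_force"],o["clock"])
a=grab_frame("top")[130:290,220:420,::-1];b=grab_frame("scene")[155:345,220:370,::-1]
a=cv2.resize(a,None,fx=2,fy=2,interpolation=2);b=cv2.resize(b,None,fx=2.66,fy=2.66,interpolation=2)
c=np.zeros((520,800,3),np.uint8);c[:a.shape[0],:400]=a;c[:b.shape[0],400:400+b.shape[1]]=b[:, :400];cv2.imwrite("pics/c1.png",c)
E
```

```text
clock: 1.85
tcp_pos: [0.5169, 0.1178, 0.2601]
orientation: [-1.825, -2.555, 0.003]
contact_force: [-0.5, 0.5, -0.0]
grip_width: 0.0386
gripper_force: 0.0
[0.51689713 0.11783747 0.26014608] [-1.82454575 -2.55528011  0.00326258] [-0.49926666  0.45019635 -0.03435227] 1.85
```

View pics/c1.png

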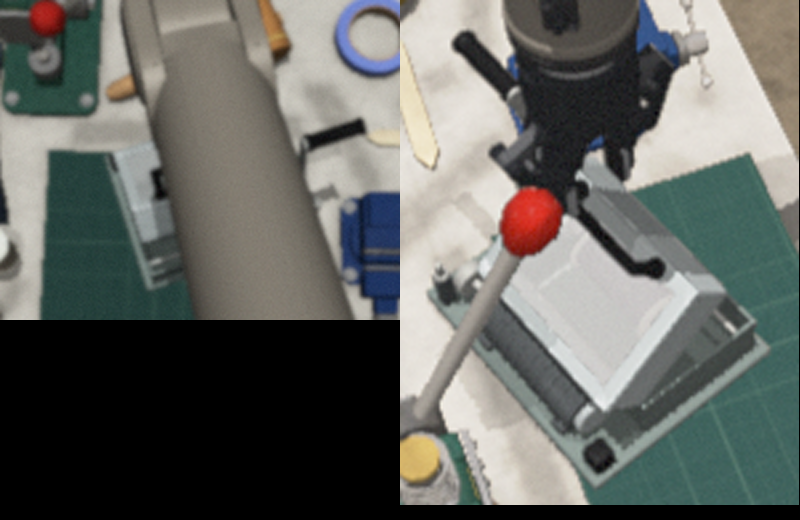

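The fingers straddle the bar, and the tool's yaw matches. Next: descend and pinch.

```bash

python3 -m jog '[{"rx":0,"ry":0,"rz":0,"x":0,"y":0,"z":-0.45,"jaw":-0.1},{"rx":0,"ry":0,"rz":0,"x":0,"y":0,"z":-0.4,"jaw":-0.1},{"rx":0,"ry":0,"rz":0,"x":0,"y":0,"z":-0.2,"jaw":-0.1},{"rx":0,"ry":0,"rz":0,"x":0,"y":0,"z":0,"jaw":-0.1},{"rx":0,"ry":0,"rz":0,"x":0,"y":0,"z":0,"jaw":-0.4}]'
python3 -m jog '[{"rx":0,"ry":0,"rz":0,"x":0,"y":0,"z":0,"jaw":-1},{"rx":0,"ry":0,"rz":0,"x":0,"y":0,"z":0,"jaw":-1},{"rx":0,"ry":0,"rz":0,"x":0,"y":0,"z":0,"jaw":-1},{"rx":0,"ry":0,"rz":0,"x":0,"y":0,"z":0,"jaw":-1}]' 30
```

```text
clock: 2.58
tcp_pos: [0.5186, 0.118, 0.1993]
orientation: [1.825, 2.556, 0.002]
contact_force: [-0.5, 0.0, 0.4]
grip_width: 0.0255
gripper_force: 0.0
clock: 3.08
tcp_pos: [0.5185, 0.1177, 0.1993]
orientation: [1.826, 2.556, 0.002]
contact_force: [-1.7, 0.3, 6.1]
grip_width: 0.0096
gripper_force: 29.4
```

Width of 9.6 mm and +6 N in z suggest the pads are holding too high on the bar, so I'll reseat deeper.

```bash

python3 -m jog '[{"rx":0,"ry":0,"rz":0,"x":0,"y":0,"z":0,"jaw":-0.3},{"rx":0,"ry":0,"rz":0,"x":0,"y":0,"z":0,"jaw":-0.3},{"rx":0,"ry":0,"rz":0,"x":0,"y":0,"z":-0.1,"jaw":-0.3},{"rx":0,"ry":0,"rz":0,"x":0,"y":0,"z":-0.07,"jaw":-0.3},{"rx":0,"ry":0,"rz":0,"x":0,"y":0,"z":0,"jaw":-0.3}]'
python3 -m jog '[{"rx":0,"ry":0,"rz":0,"x":0,"y":0,"z":0,"jaw":-1},{"rx":0,"ry":0,"rz":0,"x":0,"y":0,"z":0,"jaw":-1},{"rx":0,"ry":0,"rz":0,"x":0,"y":0,"z":0,"jaw":-1},{"rx":0,"ry":0,"rz":0,"x":0,"y":0,"z":0,"jaw":-1}]' 30
```

```text
clock: 3.7
tcp_pos: [0.5176, 0.1173, 0.1875]
orientation: [-1.826, -2.556, 0.002]
contact_force: [0.8, 0.1, -0.7]
grip_width: 0.0299
gripper_force: 0.0
clock: 4.2
tcp_pos: [0.5181, 0.1175, 0.1882]
orientation: [1.826, 2.556, 0.0]
contact_force: [0.7, -0.2, -1.3]
grip_width: 0.01
gripper_force: 29.2
```

```bash

python3 -m jog '[{"rx":0,"ry":0,"rz":0,"x":-0.107,"y":-0.037,"z":-0.032,"jaw":-1},{"rx":0,"ry":0,"rz":0,"x":-0.107,"y":-0.037,"z":-0.032,"jaw":-1},{"rx":0,"ry":0,"rz":0,"x":-0.103,"y":-0.035,"z":-0.043,"jaw":-1},{"rx":0,"ry":0,"rz":0,"x":-0.103,"y":-0.035,"z":-0.043,"jaw":-1},{"rx":0,"ry":0,"rz":0,"x":0,"y":0,"z":0,"jaw":-1}]'
```

```text
clock: 4.82
tcp_pos: [0.4913, 0.108, 0.1787]
orientation: [-1.826, -2.555, 0.003]
contact_force: [-0.7, -2.1, 1.4]
grip_width: 0.0097
gripper_force: 29.8
```

```bash

python3 -m jog '[{"rx":0,"ry":0,"rz":0,"x":-0.099,"y":-0.034,"z":-0.054,"jaw":-1},{"rx":0,"ry":0,"rz":0,"x":-0.099,"y":-0.034,"z":-0.054,"jaw":-1},{"rx":0,"ry":0,"rz":0,"x":-0.093,"y":-0.032,"z":-0.065,"jaw":-1},{"rx":0,"ry":0,"rz":0,"x":-0.093,"y":-0.032,"z":-0.065,"jaw":-1},{"rx":0,"ry":0,"rz":0,"x":-0.087,"y":-0.03,"z":-0.073,"jaw":-1},{"rx":0,"ry":0,"rz":0,"x":-0.087,"y":-0.03,"z":-0.073,"jaw":-1},{"rx":0,"ry":0,"rz":0,"x":0,"y":0,"z":0,"jaw":-1}]'
```

```text
clock: 5.7
tcp_pos: [0.4585, 0.0966, 0.1551]
orientation: [-1.827, -2.556, 0.002]
contact_force: [4.5, -3.3, -4.3]
grip_width: 0.0094
gripper_force: 29.8
```

```bash

python3 -m jog '[{"rx":0,"ry":0,"rz":0,"x":-0.08,"y":-0.028,"z":-0.083,"jaw":-1},{"rx":0,"ry":0,"rz":0,"x":-0.08,"y":-0.028,"z":-0.083,"jaw":-1},{"rx":0,"ry":0,"rz":0,"x":-0.035,"y":-0.012,"z":-0.045,"jaw":-1},{"rx":0,"ry":0,"rz":0,"x":-0.035,"y":-0.012,"z":-0.045,"jaw":-1},{"rx":0,"ry":0,"rz":0,"x":0,"y":0,"z":0,"jaw":-1}]'
```

```text
clock: 6.32
tcp_pos: [0.4448, 0.0919, 0.14]
orientation: [-1.827, -2.556, 0.002]
contact_force: [3.8, -4.5, -0.8]
grip_width: 0.0099
gripper_force: 30.0
```

```bash

python3 -m jog '[{"rx":0,"ry":0,"rz":0,"x":-0.03,"y":-0.01,"z":-0.045,"jaw":-1},{"rx":0,"ry":0,"rz":0,"x":-0.02,"y":-0.007,"z":-0.04,"jaw":-1},{"rx":0,"ry":0,"rz":0,"x":0,"y":0,"z":0,"jaw":-1}]'
```

```text
clock: 6.7
tcp_pos: [0.4411, 0.0906, 0.1348]
orientation: [-1.826, -2.555, 0.004]
contact_force: [2.2, -5.0, 0.3]
grip_width: 0.0101
gripper_force: 30.4
```

```bash

python3 -m jog '[{"rx":0,"ry":0,"rz":0,"x":-0.02,"y":-0.007,"z":-0.03,"jaw":-1},{"rx":0,"ry":0,"rz":0,"x":0,"y":0,"z":0,"jaw":-1}]'
```

```text
clock: 6.95
tcp_pos: [0.4407, 0.0905, 0.134]
orientation: [-1.826, -2.555, 0.001]
contact_force: [0.3, -6.0, 10.9]
grip_width: 0.0098
gripper_force: 31.5
```

Contact at the stop; x and z also match the predicted shut pose. A small extra press, then release and rise.

```bash

python3 -m jog '[{"rx":0,"ry":0,"rz":0,"x":0,"y":0,"z":-0.02,"jaw":-1},{"rx":0,"ry":0,"rz":0,"x":0,"y":0,"z":0,"jaw":-1}]'
python3 -m jog '[{"rx":0,"ry":0,"rz":0,"x":0,"y":0,"z":0,"jaw":-0.2},{"rx":0,"ry":0,"rz":0,"x":0,"y":0,"z":0,"jaw":-0.2},{"rx":0,"ry":0,"rz":0,"x":0,"y":0,"z":0,"jaw":-0.2},{"rx":0,"ry":0,"rz":0,"x":0,"y":0,"z":0.4,"jaw":-0.2},{"rx":0,"ry":0,"rz":0,"x":0,"y":0,"z":0.9,"jaw":-0.2},{"rx":0,"ry":0,"rz":0,"x":0,"y":0,"z":1,"jaw":-0.2},{"rx":0,"ry":0,"rz":0,"x":0,"y":0,"z":0.9,"jaw":0.1}]'
```

```text
clock: 7.2
tcp_pos: [0.4407, 0.0905, 0.1338]
orientation: [-1.826, -2.554, 0.001]
contact_force: [-6.1, -7.0, 26.1]
grip_width: 0.0099
gripper_force: 32.8
clock: 8.07
tcp_pos: [0.4408, 0.0912, 0.3264]
orientation: [-1.826, -2.556, -0.0]
contact_force: [1.8, -0.7, -0.6]
grip_width: 0.0467
gripper_force: 0.0
```

```bash

python3 -m jog '[{"rx":0,"ry":0,"rz":0,"x":0.458,"y":-0.556,"z":0,"jaw":0.1},{"rx":0,"ry":0,"rz":0,"x":0.458,"y":-0.556,"z":0,"jaw":0.1},{"rx":0,"ry":0,"rz":0,"x":0.458,"y":-0.556,"z":-0.2,"jaw":0.1},{"rx":0,"ry":0,"rz":0,"x":0.458,"y":-0.556,"z":-0.4,"jaw":0.1},{"rx":0,"ry":0,"rz":0,"x":0,"y":0,"z":-0.2,"jaw":0.1},{"rx":0,"ry":0,"rz":0,"x":0,"y":0,"z":0,"jaw":0.1}]'
python3 - <<'E'
from h import *
o=get_obs();print(o["tcp_pos"],o["joints"])
b=grab_frame("scene")[140:345,220:380,::-1]
cv2.imwrite("pics/c2.png",cv2.resize(b,None,fx=2.9,fy=2.9,interpolation=2))
E
```

```text
clock: 8.82
tcp_pos: [0.5501, -0.0416, 0.2752]
orientation: [-1.824, -2.554, 0.003]
contact_force: [-0.0, 0.8, -0.9]
grip_width: 0.0471
gripper_force: 0.0
[ 0.55006409 -0.04157166  0.27521395] [-0.53982327  0.25948736  0.61233438  1.83043747 -0.16555603  1.10621776
  0.46218734]
```

View pics/c2.png

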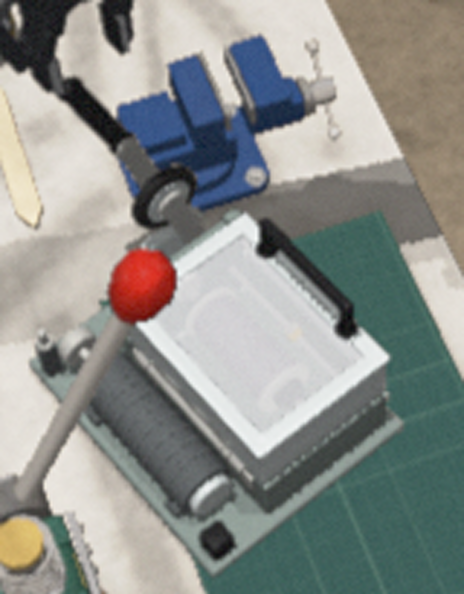

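The guard looks fully shut, flat and parallel to the base, with its handle at crop (310,280). The fingers are above the grip near (80,60). Now descend and pinch the grip.

```bash

python3 -m jog '[{"rx":0,"ry":0,"rz":0,"x":0,"y":0,"z":-0.45,"jaw":0.1},{"rx":0,"ry":0,"rz":0,"x":0,"y":0,"z":-0.45,"jaw":0.1},{"rx":0,"ry":0,"rz":0,"x":0,"y":0,"z":-0.27,"jaw":0.1},{"rx":0,"ry":0,"rz":0,"x":0,"y":0,"z":0,"jaw":0.1}]'
python3 -m jog '[{"rx":0,"ry":0,"rz":0,"x":0,"y":0,"z":0,"jaw":-1},{"rx":0,"ry":0,"rz":0,"x":0,"y":0,"z":0,"jaw":-1},{"rx":0,"ry":0,"rz":0,"x":0,"y":0,"z":0,"jaw":-1},{"rx":0,"ry":0,"rz":0,"x":0,"y":0,"z":0,"jaw":-1},{"rx":0,"ry":0,"rz":0,"x":0,"y":0,"z":0,"jaw":-1}]' 60
```

```text
clock: 9.38
tcp_pos: [0.5507, -0.0415, 0.2061]
orientation: [-1.824, -2.556, 0.001]
contact_force: [-0.3, -0.3, 0.0]
grip_width: 0.0472
gripper_force: 0.0
clock: 10.0
tcp_pos: [0.5517, -0.0424, 0.2076]
orientation: [1.826, 2.556, 0.002]
contact_force: [-2.1, -0.3, 5.6]
grip_width: 0.0163
gripper_force: 58.4
```

```bash

python3 -m jog '[{"rx":0,"ry":0,"rz":0,"x":0.198,"y":0.068,"z":-0.074,"jaw":-1},{"rx":0,"ry":0,"rz":0,"x":0.198,"y":0.068,"z":-0.074,"jaw":-1},{"rx":0,"ry":0,"rz":0,"x":0.185,"y":0.063,"z":-0.106,"jaw":-1},{"rx":0,"ry":0,"rz":0,"x":0.185,"y":0.063,"z":-0.106,"jaw":-1},{"rx":0,"ry":0,"rz":0,"x":0,"y":0,"z":0,"jaw":-1}]'
```

```text
clock: 10.62
tcp_pos: [0.5965, -0.0265, 0.1848]
orientation: [-1.824, -2.555, 0.002]
contact_force: [-5.0, 0.3, 5.6]
grip_width: 0.016
gripper_force: 61.3
```

```bash

python3 -m jog '[{"rx":0,"ry":0,"rz":0,"x":0.167,"y":0.057,"z":-0.136,"jaw":-1},{"rx":0,"ry":0,"rz":0,"x":0.167,"y":0.057,"z":-0.136,"jaw":-1},{"rx":0,"ry":0,"rz":0,"x":0.144,"y":0.049,"z":-0.161,"jaw":-1},{"rx":0,"ry":0,"rz":0,"x":0.144,"y":0.049,"z":-0.161,"jaw":-1},{"rx":0,"ry":0,"rz":0,"x":0,"y":0,"z":0,"jaw":-1}]'
```

```text
clock: 11.25
tcp_pos: [0.6329, -0.0136, 0.1488]
orientation: [-1.823, -2.554, 0.004]
contact_force: [-7.8, 1.0, 7.2]
grip_width: 0.0159
gripper_force: 64.0
```

```bash

python3 -m jog '[{"rx":0,"ry":0,"rz":0,"x":0.119,"y":0.041,"z":-0.183,"jaw":-1},{"rx":0,"ry":0,"rz":0,"x":0.119,"y":0.041,"z":-0.183,"jaw":-1},{"rx":0,"ry":0,"rz":0,"x":0.091,"y":0.031,"z":-0.2,"jaw":-1},{"rx":0,"ry":0,"rz":0,"x":0.091,"y":0.031,"z":-0.2,"jaw":-1},{"rx":0,"ry":0,"rz":0,"x":0.06,"y":0.021,"z":-0.213,"jaw":-1},{"rx":0,"ry":0,"rz":0,"x":0,"y":0,"z":0,"jaw":-1}]'
```

```text
clock: 12.0
tcp_pos: [0.6619, -0.0034, 0.0903]
orientation: [-1.823, -2.554, 0.002]
contact_force: [-6.1, 1.7, 8.7]
grip_width: 0.0163
gripper_force: 68.2
```

```bash

python3 -m jog '[{"rx":0,"ry":0,"rz":0,"x":0.04,"y":0.014,"z":-0.14,"jaw":-1},{"rx":0,"ry":0,"rz":0,"x":0,"y":0,"z":0,"jaw":-1}]'
```

```text
clock: 12.25
tcp_pos: [0.6641, -0.0026, 0.082]
orientation: [-1.823, -2.554, 0.002]
contact_force: [-7.7, 1.5, 6.9]
grip_width: 0.016
gripper_force: 69.0
```

```bash

python3 -m jog '[{"rx":0,"ry":0,"rz":0,"x":0.015,"y":0.005,"z":-0.05,"jaw":-1},{"rx":0,"ry":0,"rz":0,"x":0,"y":0,"z":0,"jaw":-1}]' 80
python3 -m jog '[{"rx":0,"ry":0,"rz":0,"x":0.01,"y":0.003,"z":-0.03,"jaw":-1},{"rx":0,"ry":0,"rz":0,"x":0,"y":0,"z":0,"jaw":-1}]'
```

```text
clock: 12.5
tcp_pos: [0.6647, -0.0024, 0.0793]
orientation: [-1.823, -2.554, 0.002]
contact_force: [-7.7, 1.9, 8.1]
grip_width: 0.0161
gripper_force: 77.8
clock: 12.75
tcp_pos: [0.6651, -0.0022, 0.0777]
orientation: [-1.823, -2.553, 0.003]
contact_force: [-8.0, 2.1, 8.4]
grip_width: 0.0156
gripper_force: 77.9
```

```bash

python3 -m jog '[{"rx":0,"ry":0,"rz":0,"x":0.01,"y":0.003,"z":-0.03,"jaw":-1},{"rx":0,"ry":0,"rz":0,"x":0,"y":0,"z":0,"jaw":-1}]'
python3 -m jog '[{"rx":0,"ry":0,"rz":0,"x":0.005,"y":0.002,"z":-0.03,"jaw":-1},{"rx":0,"ry":0,"rz":0,"x":0,"y":0,"z":0,"jaw":-1}]'
```

```text
clock: 13.0
tcp_pos: [0.6654, -0.0022, 0.0759]
orientation: [-1.823, -2.553, 0.003]
contact_force: [-7.7, 1.8, 10.2]
grip_width: 0.016
gripper_force: 78.0
clock: 13.25
tcp_pos: [0.6658, -0.002, 0.0742]
orientation: [-1.823, -2.553, 0.003]
contact_force: [-8.7, 1.6, 10.7]
grip_width: 0.0159
gripper_force: 78.1
```

```bash

python3 -m jog '[{"rx":0,"ry":0,"rz":0,"x":0.005,"y":0.002,"z":-0.03,"jaw":-1},{"rx":0,"ry":0,"rz":0,"x":0,"y":0,"z":0,"jaw":-1}]'
python3 -m jog '[{"rx":0,"ry":0,"rz":0,"x":0.005,"y":0.002,"z":-0.03,"jaw":-1},{"rx":0,"ry":0,"rz":0,"x":0,"y":0,"z":0,"jaw":-1}]'
```

```text
clock: 13.5
tcp_pos: [0.6661, -0.0019, 0.0727]
orientation: [-1.823, -2.553, 0.003]
contact_force: [-9.2, 1.8, 13.6]
grip_width: 0.0158
gripper_force: 78.3
clock: 13.75
tcp_pos: [0.6662, -0.0018, 0.0721]
orientation: [-1.822, -2.552, 0.003]
contact_force: [-13.3, 3.5, 21.6]
grip_width: 0.016
gripper_force: 79.4
```

```bash

python3 -m jog '[{"rx":0,"ry":0,"rz":0,"x":0,"y":0,"z":-0.025,"jaw":-1},{"rx":0,"ry":0,"rz":0,"x":0,"y":0,"z":0,"jaw":-1},{"rx":0,"ry":0,"rz":0,"x":0,"y":0,"z":0,"jaw":-1}]'
python3 - <<'E'
from h import *
b=grab_frame("scene")[120:345,190:380,::-1]
cv2.imwrite("pics/c3.png",cv2.resize(b,None,fx=2.6,fy=2.6,interpolation=2))
E
```

```text
clock: 14.12
tcp_pos: [0.6665, -0.0018, 0.0708]
orientation: [-1.823, -2.553, 0.001]
contact_force: [-16.2, 2.0, 22.3]
grip_width: 0.0156
gripper_force: 81.3
```

View pics/c3.png

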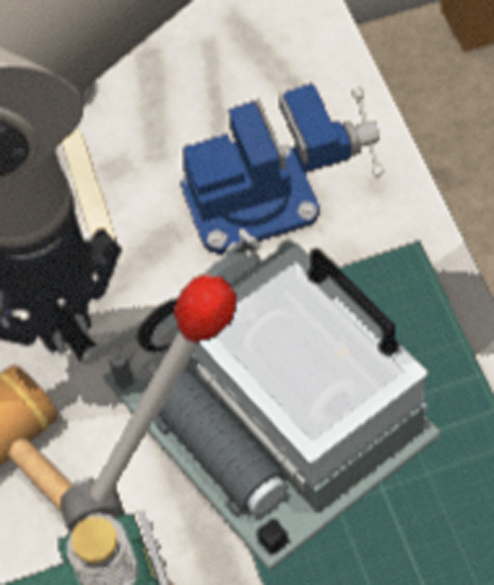

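The guard is shut, the folder hasn't moved, and the lever is down with its wheel near crop (160,325). I'll compare the wheel with its predicted position at the stop.

```bash
python3 - <<'E'
from h import *
ex=np.array([np.cos(.33),np.sin(.33),0]);ey=np.array([-ex[1],ex[0],0]);z=np.array([0,0,1])
g=np.array([.5506,-.0422,.224]);piv=g-.17*(np.cos(np.radians(75))*ex+np.sin(np.radians(75))*z)
w=lambda d,y,r=.1:piv+y*ey+r*(np.cos(np.radians(d))*ex+np.sin(np.radians(d))*z)
for y in(.04,.05,.06,.07):print(y,[(proj("scene",w(75,y))-(220,155))*3])
f=grab_frame("scene")[:,:,::-1]
b=cv2.resize(f[220:270,220:290],None,fx=10,fy=10,interpolation=2)
best=min((np.linalg.norm((proj("scene",w(75,y))-(220,155))*3-(170,160)),y) for y in np.arange(.03,.08,.002))[1];print(best)
for d,c in((12,(0,255,0)),(17,(0,0,255))):
    for R in(.028,):
        pts=[proj("scene",w(d,best)+R*(np.cos(a)*ex+np.sin(a)*z)) for a in np.linspace(0,6.283,60)]
        pts=np.int32((np.array(pts)-(220,220)+.5)*10);cv2.polylines(b,[pts],True,c,1)
cv2.imwrite("pics/c4.png",b)
E
```

```text
0.04 [array([163.01023039, 151.93972314])]
0.05 [array([171.48301162, 160.86884507])]
0.06 [array([180.01238919, 169.8576116 ])]
0.07 [array([188.59893208, 178.90662234])]
0.048000000000000015
```

View pics/c4.png

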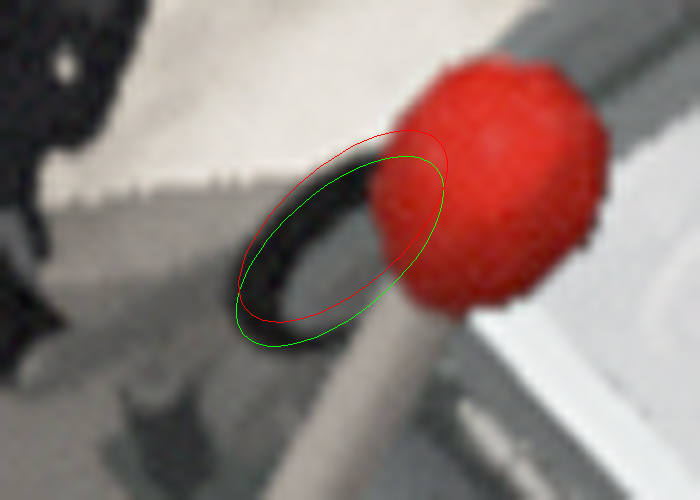

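The wheel's lower edge matches the stop prediction (green), not the 17° one. One more small press will confirm the hard stop.

```bash

python3 -m jog '[{"rx":0,"ry":0,"rz":0,"x":-0.01,"y":-0.003,"z":-0.025,"jaw":-1},{"rx":0,"ry":0,"rz":0,"x":0,"y":0,"z":0,"jaw":-1},{"rx":0,"ry":0,"rz":0,"x":0,"y":0,"z":0,"jaw":-1}]' 100
python3 -m jog '[{"rx":0,"ry":0,"rz":0,"x":0,"y":0,"z":0,"jaw":-1},{"rx":0,"ry":0,"rz":0,"x":0,"y":0,"z":0,"jaw":-1},{"rx":0,"ry":0,"rz":0,"x":0,"y":0,"z":0,"jaw":-1},{"rx":0,"ry":0,"rz":0,"x":0,"y":0,"z":0,"jaw":-1},{"rx":0,"ry":0,"rz":0,"x":0,"y":0,"z":0,"jaw":-1},{"rx":0,"ry":0,"rz":0,"x":0,"y":0,"z":0,"jaw":-1},{"rx":0,"ry":0,"rz":0,"x":0,"y":0,"z":0,"jaw":-1},{"rx":0,"ry":0,"rz":0,"x":0,"y":0,"z":0,"jaw":-1}]'
```

```text
clock: 14.6
tcp_pos: [0.6666, -0.0018, 0.0705]
orientation: [-1.823, -2.554, -0.001]
contact_force: [-18.2, 0.5, 29.2]
grip_width: 0.0155
gripper_force: 97.1
clock: 15.6
tcp_pos: [0.6666, -0.0018, 0.0705]
orientation: [-1.823, -2.554, -0.001]
contact_force: [-16.9, 2.6, 29.1]
grip_width: 0.0155
gripper_force: 97.1
```

Hard stop confirmed: force rose to 29 N with only 0.3 mm of travel, and it held steady for 1 s. Handing in.

```bash
python3 -c "
from bench import r
print(r.hand_in())"
```

```text
the job is handed in; nothing more can be done
None
```

I lowered the guard until it was fully shut, then swung the drive lever to its stop; the arm was still holding it there against the spring when I handed the job in at about 15.6 s of the 50 s allowed.

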